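# Load the spring rack by paint colour

## Robot

A 6-joint arm with a two-finger parallel gripper is mounted at the origin on a cart in front of the work surface, level with it; the furniture and walls round the work are solid. World frame = base frame: x ahead of the robot, y to its left, z up, the work surface at z = 0. Lengths are in mm, angles in rad, forces in N, time in s.
With the tool pointing down it reaches from about 300 to 775 mm from the base axis. Payload 14.6 kg.
Tool frame: the origin (TCP) lies midway between the tips of the shut fingers; the grasp point (between the pads) lies 19 mm behind it; z points along the fingers, y is the line along which they close (so a half turn about z gives the same grasp; the last joint's range is limited). The gripper opens to 94 mm and grips with 3 to 60 N. Pads are 16 mm wide; open, the fingers measure 119 mm over their backs; the gripper's body (75 mm by 177 mm) begins 78 mm behind the grasp point.
Start: joints at [-1.314, 0.3, 1.521, -0, 1.321, -0.067], TCP at [174.987, -521.41, 205.446] pointing down, gripper open.
Joint ranges: [-3.03, 3.03], [-0.79, 2.21], [0.23, 2.52], [-1.04, 4.18], [0, 3.07], [-2.55, 2.55]. Speed limits (rad/s): [2.22, 2.22, 2.57, 3.14, 3.14, 3.14].

## Interface

Orientations are given as [roll, pitch, yaw] about the fixed x, y, z axes, in that order (R = Rz(yaw) Ry(pitch) Rx(roll)).
In Python, from cell import * gives the robot as it stands. The module is installed in compiled form; this text tells all that it offers.
- The arm moves only by the tool servo_tool, never from a script. Its argument "motion" is a list of rows, each an object of numbers: "wx", "wy", "wz": the turn, a rotation vector about the tool's x, y, z in units of 2 rad (1.0 is 2 rad); "dx", "dy", "dz": the shift along the tool's x, y, z in units of 10 cm (1.0 is 10 cm); "fingers": the closure, from -1 (fully open) to 1 (shut). In form: [{"wx": .., "wy": .., "wz": .., "dx": .., "dy": .., "dz": .., "fingers": ..}, ...]. A call has 1 to 10 rows; each row is the pose to reach, as a shift and turn from the pose commanded when the call began, along the tool's axes at that moment; what a row does not reach only later rows make up. A row lasts 1/10 s, in which the tool goes at most 50 mm and 8.59 degrees, less where a joint would pass 70% of its speed; a pose out of reach is approached as far as the arm can. A call with a number of a shift or a turn outside -1 to 1 is refused whole. A call with a gripper value outside its range is refused whole. The fingers move at their own pace and stop on an object; "newtons" is the grip in N (left out, the last holds). Time passes only in rows, so rows that repeat a pose let the fingers close. It gives the time, the measured TCP pose, the force, the opening and the grip force at its end, in the units of the state.
- read_state(): the state, without advancing time (a new reading comes with each control period).
- camera(name): name is "scene" or "top" or "wrist"; returns a dict with "image" (384x512x3 uint8, red, green, blue), "fx", "fy", "cx", "cy" (pixels), "k1" (the pictures are not rectified: a ray, as slopes to the right and down, at radius r is drawn at 1 + k1 r^2 times it, then the intrinsics apply), "R" (3x3) and "t" (3): a world point X has camera coordinates R X + t. Camera axes: x right, y down, z forward; pixel columns grow to the right and rows downward; lengths in mm; the calibration is good to about 2 mm. A picture is of the moment at which its call begins. There is no depth.
- sign_off(): hands the job in; it is judged then, once.
Trained networks look in a picture, given as the dict that the camera call returned (one of the last four; its "shot" number tells which), for a name from the list of things; names that differ only in an ending like _2 or _b are one class to them, and where a whole thing is asked for, a point or a joint stands for the part that bears it (a point fixed in the world has none). Each returns a list of dicts, best first, with "conf" (0 to 1); they miss things now and then, are a little off and sometimes report something else, mostly with a low value. They report only what shows in the picture. A call takes as long as a camera call. They do not tell look-alikes from the thing itself.
- spot_in(query, picture): "location" ([column, row] in pixels, amid what is visible of it).
- trace(query, picture): "pixels" (384x512 bool, what is visible of it) and "location" ([column, row] in pixels, amid what is visible of it).
The state is a dict: "clock": time; "joints": joint angles; "qd": joint speeds; "effort": joint torques, N m; "eef_pos": TCP position; "eef_rot": TCP orientation; "wrist_force": force on the tool from outside, world axes, zero at the start; "moment": the same for the moment, N m; "finger_gap": finger opening in mm; "finger_force": force on a finger pad.
Only numpy, scipy, OpenCV 4.12 (cv2) and the standard library are available. Lean on these libraries where they do the work, as an engineer would, in place of code of your own. Each camera call takes 0.05 s, during which the arm holds its last target. There are 200 camera calls.

## Task

Load the spring rack for the actuator: first take the worn, unpainted spring cartridge out of the rack and stand it upright in the grey reject tray. Then stand each painted cartridge upright in the cup of its own colour, without tipping any cartridge over, and leave the green tin and the oil can where they are.

Things in the scene. Friction and masses are not known exactly. Their poses are not given: they have to be found in the camera images.
- cart_red: Red spring cartridge: black coil spring between two ivory round end plates, a standing cylinder 52 mm in diameter and 105 mm tall, 0.24 to 0.48 kg; loose. Grasp it round the coil from above (it does not give). Origin: centre of its underside; z up along its axis. Its top end plate is painted red. It starts standing on the bench in front of the rack, not in it.
- cart_blue: Blue spring cartridge: black coil spring between two ivory round end plates, a standing cylinder 52 mm in diameter and 105 mm tall, 0.24 to 0.48 kg; loose. Grasp it round the coil from above (it does not give). Origin: centre of its underside; z up along its axis. Its top end plate is painted blue. It starts standing on the bench in front of the rack, not in it.
- cart_yellow: Yellow spring cartridge: black coil spring between two ivory round end plates, a standing cylinder 52 mm in diameter and 105 mm tall, 0.24 to 0.48 kg; loose. Grasp it round the coil from above (it does not give). Origin: centre of its underside; z up along its axis. Its top end plate is painted yellow. It starts standing on the bench in front of the rack, not in it.
- cart_worn: Worn, unpainted spring cartridge: black coil spring between two ivory round end plates, a standing cylinder 52 mm in diameter and 95 mm tall, 0.24 to 0.48 kg; loose. Grasp it round the coil from above (it does not give). Origin: centre of its underside; z up along its axis. Both ends are plain ivory. It starts standing in the middle cup of the rack.
- cup_red: Round red seat cup, 90 mm outside, 76 mm inside diameter, rim 18 mm high, open at the top; fixed. Origin: centre of its underside, z up; its inner floor, on which a cartridge stands, is 4 mm above the origin and 14 mm above the bench. The three cups stand in a row, 110 mm apart, on a dark steel plate 345 x 104 x 10 mm that lies on the bench; which colour is where in the row varies.
- cup_blue: Round blue seat cup, 90 mm outside, 76 mm inside diameter, rim 18 mm high, open at the top; fixed. Origin: centre of its underside, z up; its inner floor, on which a cartridge stands, is 4 mm above the origin and 14 mm above the bench. The three cups stand in a row, 110 mm apart, on a dark steel plate 345 x 104 x 10 mm that lies on the bench; which colour is where in the row varies.
- cup_yellow: Round yellow seat cup, 90 mm outside, 76 mm inside diameter, rim 18 mm high, open at the top; fixed. Origin: centre of its underside, z up; its inner floor, on which a cartridge stands, is 4 mm above the origin and 14 mm above the bench. The three cups stand in a row, 110 mm apart, on a dark steel plate 345 x 104 x 10 mm that lies on the bench; which colour is where in the row varies.
- tray: Grey reject tray, an open square box 155 x 155 mm and 26 mm high with 5 mm walls and floor; fixed on the bench to the robot's right, empty. Origin: centre of its underside, z up; x and y along its sides; inner floor 5 mm above the origin.
- grease_tin: Closed green tin, 74 mm in diameter, 54 mm tall; a bystander to be left alone. Origin: centre of its underside.
- oil_can: Grey oil can with a long thin spout, 84 x 118 x 186 mm; a bystander to be left alone. Origin: centre of its underside.
Mind the look-alikes: they are no part of the job. Leave any purple look-alike of the cart_worn alone.

How it is judged:
By the outcome, as a careful person would: the job done as asked, in the order asked, and still so for the second after the job is handed in, with the robot touching nothing.
It also fails if it takes over 96 s, if anything falls off the work surface, if the arm or the gripper's body presses on something with over 40 N, if the wrist force passes 120 N, or if a joint passes its speed limit or range.

## Working session

There is one attempt and no reset: what is moved stays moved. The work goes in short steps, Python scripts to look and compute and a tool call to move; the robot and the scene stay as the last step left them, time stands still between calls to the robot, and variables do not carry over. Pictures are saved under pics/ and viewed, at most 14 in all, crops included, and the job is handed in when it is done.

Besides the shell and the picture viewer there is one more tool, called as name(argument=value, ...), one argument or row to a line, values as JSON. servo_tool: Moves the arm, as the interface text tells. Its arguments: {"type":"object","properties":{"motion":{"type":"array","items":{"type":"object","properties":{"wx":{"type":"number"},"wy":{"type":"number"},"wz":{"type":"number"},"dx":{"type":"number"},"dy":{"type":"number"},"dz":{"type":"number"},"fingers":{"type":"number"}}}},"newtons":{"type":"number"}},"required":["motion"]}

```bash
mkdir -p pics; python3 - <<'E'
from cell import *
import cv2
for n in ["scene","top"]:
    c=camera(n); cv2.imwrite(f"pics/{n}0.png",c["image"][:,:,::-1])
    print(n,c["fx"],c["fy"],c["cx"],c["cy"],c["k1"],c["R"],c["t"])
print(read_state())
E
```

```text
scene 486.2427964759725 486.2427964759725 256.5956512621499 192.36429816503173 -0.003949885505116725 [[-0.87388817 -0.48603517 -0.00944875]
 [-0.35246814  0.64688205 -0.67624687]
 [ 0.33479199 -0.58763375 -0.73661448]] [ 505.09282862  207.58244038 1414.28251872]
top 419.0144995256808 419.0144995256808 259.9356763503814 193.5325251635818 -0.14818552227707643 [[ 0.02782445 -0.99940046  0.02060402]
 [-0.99558307 -0.02955532 -0.08911133]
 [ 0.08966686 -0.01803354 -0.99580854]] [  -3.18795537  551.79287276 1337.14348653]
{'clock': 0.1, 'joints': array([-1.31359380e+00,  3.00424991e-01,  1.52151206e+00,  2.68333664e-05,
        1.32072902e+00, -6.66127263e-02]), 'qd': array([ 0.00034548, -0.00085672, -0.00197412, -0.00015014,  0.00230672,
       -0.00016274]), 'effort': array([-1.76589194e-03, -5.32649624e+01, -3.53288019e+01,  7.08762067e-02,
        2.34931108e-02, -6.76391073e-05]), 'eef_pos': array([ 174.93809866, -521.1831534 ,  204.94082876]), 'eef_rot': array([-3.14052335e+00, -9.73842880e-05,  3.23808549e-01]), 'wrist_force': array([-0.17614449,  0.82396879,  0.41974931]), 'moment': array([ 0.03880935,  0.01639702, -0.05300407]), 'finger_force': 0.0, 'finger_gap': 94.24205607696166}
```

View pics/scene0.png

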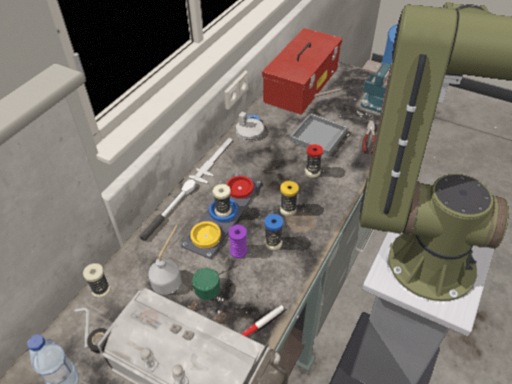

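View pics/top0.png

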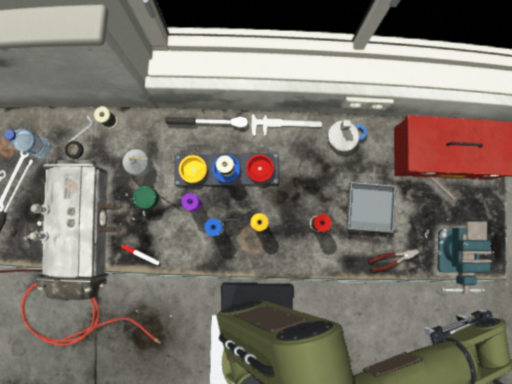

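The scene view shows the worn cartridge in the middle (blue) cup at (222,198). The painted cartridges are red (314,160), yellow (289,197) and blue (274,230), and the purple look-alike is at (238,240). In the top view, the yellow, blue and red cups are at (193,169), (226,168) and (261,167), and the tray is at (371,208). Another unpainted cartridge stands far off at (104,117) and stays untouched.

```bash
cat > h.py <<'E'
from cell import *
import numpy as np, cv2
def ray(c,px):
    K=np.array([[c["fx"],0,c["cx"]],[0,c["fy"],c["cy"]],[0,0,1.]])
    p=cv2.undistortPoints(np.array([[px]],float),K,np.array([c["k1"],0,0,0,0.]))[0,0]
    R=np.array(c["R"]);t=np.array(c["t"])
    return -R.T@t, R.T@np.array([p[0],p[1],1])
def at(c,px,z):
    o,d=ray(c,px); return (o+d*(z-o[2])/d[2]).round(1)
def blob(c,col,win):
    x0,y0,x1,y1=win; h=cv2.cvtColor(c["image"],cv2.COLOR_RGB2HSV).astype(int)
    H,S,V=h[...,0],h[...,1],h[...,2]
    m={"red":(H<8)|(H>172),"yellow":(H>18)&(H<35),"blue":(H>100)&(H<125),"ivory":(H>10)&(H<40)}[col]
    m=m&((S>130)&(V>70) if col!="ivory" else (S<120)&(V>150))
    k=np.zeros_like(m);k[y0:y1,x0:x1]=m[y0:y1,x0:x1]
    n,l,s,ce=cv2.connectedComponentsWithStats(k.astype(np.uint8))
    i=1+np.argmax(s[1:,4]); return s[i],ce[i]
E
python3 - <<'E'
from h import *
c=camera("top"); s=camera("scene")
T={"red":(305,205,340,240),"yellow":(245,208,275,240),"blue":(200,212,230,245)}
S={"red":(300,140,330,165),"yellow":(275,178,305,205),"blue":(260,210,290,235)}
for k in T:
    a,b=blob(c,k,T[k]); print("cart",k,a,b.round(1),at(c,b,104))
    a,b=blob(s,k,S[k]); print("   scene",a,at(s,b,102))
for k,w in {"yellow":(175,150,212,188),"blue":(210,150,243,188),"red":(244,150,280,188)}.items():
    a,b=blob(c,k,w); print("cup",k,a,at(c,(a[0]+(a[2]-1)/2,a[1]+(a[3]-1)/2),24), at(c,b,24))
a,b=blob(c,"ivory",(212,150,242,185)); print("worn",a,b,at(c,b,109))
a,b=blob(s,"ivory",(205,180,240,200)); print("   scene",a,b,at(s,b,109))
for n in ["cart_worn","cart_red","cup_red","cup_blue","cup_yellow","tray","grease_tin","oil_can","cart_yellow","cart_blue"]:
    z=26 if n=="tray" else 28 if "cup" in n else 54 if "tin" in n else 90
    for im in (c,s):
        print(n,[(np.round(d["location"],1).tolist(),round(d["conf"],2),at(im,d["location"],z).tolist()) for d in trace(n,im) if d["conf"]>.3][:5])
d=trace("tray",c)[0]["pixels"]; ys,xs=np.nonzero(d)
r=cv2.minAreaRect(np.c_[xs,ys].astype(np.float32)); print("tray",[at(c,p,26).tolist() for p in cv2.boxPoints(r)],at(c,r[0],26))
E
```

```text
cart red [313 214  19  19 259] [321.8 222.6] [ 460.7 -177.9  104. ]
   scene [307 145  16  12 164] [ 458.6 -176.9  102. ]
cart yellow [250 213  19  19 274] [258.8 221.9] [457.7  15.1 104. ]
   scene [280 181  19  16 237] [455.5  14.6 102. ]
cart blue [204 218  19  18 243] [212.7 226.7] [439.1 154.8 104. ]
   scene [265 214  18  17 236] [435.5 155.  102. ]
cup yellow [179 155  28  29 625] [625.7 235.5  24. ] [626.6 235.6  24. ]
cup blue [212 155  29  28 284] [630.5 125.8  24. ] [619.3 121.6  24. ]
cup red [246 154  28  28 609] [637.2  16.5  24. ] [636.1  16.3  24. ]
worn [216 156  17  17 211] [224.46919431 164.07582938] [631.5 125.5 109. ]
   scene [212 183  19  15 208] [220.63461538 190.37019231] [630.5 127.3 109. ]
cart_worn [([191.7, 200.9], 0.75, [516.7, 224.1, 90.0]), ([226.4, 168.3], 0.6, [621.4, 120.3, 90.0]), ([138.1, 160.7], 0.4, [637.9, 399.2, 90.0])]
cart_worn [([220.5, 198.8], 0.65, [622.8, 142.7, 90.0]), ([236.5, 241.2], 0.55, [498.7, 256.7, 90.0])]
cart_red [([322.8, 222.9], 0.88, [460.3, -183.3, 90.0])]
cart_red [([312.2, 161.6], 0.63, [447.0, -137.7, 90.0])]
cup_red [(
[... 261 characters left out ...]
8.0, 237.4, 28.0])]
tray [([372.3, 205.5], 0.61, [523.0, -358.3, 26.0])]
tray [([319.3, 136.4], 0.7, [503.1, -332.6, 26.0])]
grease_tin [([143.2, 198.3], 0.56, [522.7, 385.8, 54.0])]
grease_tin [([210.6, 282.2], 0.89, [504.9, 386.7, 54.0])]
oil_can [([134.7, 162.6], 0.83, [631.6, 409.8, 90.0])]
oil_can [([161.0, 276.2], 0.71, [615.5, 452.1, 90.0])]
cart_yellow [([257.5, 227.1], 0.53, [442.0, 18.5, 90.0])]
cart_yellow [([289.8, 195.8], 0.6, [444.1, 31.3, 90.0])]
cart_blue [([217.3, 226.2], 0.69, [441.1, 142.0, 90.0])]
cart_blue [([274.3, 229.8], 0.85, [424.5, 170.0, 90.0])]
tray [[440.2, -269.1, 26.0], [600.5, -272.5, 26.0], [600.6, -436.9, 26.0], [438.4, -431.8, 26.0]] [ 519.6 -351.7   26. ]
```

servo_tool(
  motion=[
    {"dx": 0.1, "dy": -0.1, "wz": -0.06, "fingers": -1},
    {"dx": 0.2, "dy": -0.2, "wz": -0.12, "fingers": -1},
    {"dx": 0.35, "dy": -0.35, "wz": -0.19, "fingers": -1},
    {"dx": 0.5, "dy": -0.5, "wz": -0.26, "fingers": -1},
    {"dx": 0.65, "dy": -0.65, "wz": -0.33, "fingers": -1},
    {"dx": 0.8, "dy": -0.8, "wz": -0.4, "fingers": -1},
    {"dx": 0.9, "dy": -0.9, "wz": -0.47, "fingers": -1},
    {"dx": 1, "dy": -1, "wz": -0.54, "fingers": -1},
    {"dx": 1, "dy": -1, "wz": -0.6, "fingers": -1},
    {"dx": 1, "dy": -1, "wz": -0.624, "fingers": -1},
  ],
  newtons=30,
)

```text
schema error: expected keys wx, wy, wz, dx, dy, dz, fingers
```

servo_tool(
  motion=[
    {"wx": 0, "wy": 0, "wz": -0.07, "dx": 0.1, "dy": -0.1, "dz": 0, "fingers": -1},
    {"wx": 0, "wy": 0, "wz": -0.14, "dx": 0.25, "dy": -0.25, "dz": 0, "fingers": -1},
    {"wx": 0, "wy": 0, "wz": -0.21, "dx": 0.4, "dy": -0.4, "dz": 0, "fingers": -1},
    {"wx": 0, "wy": 0, "wz": -0.28, "dx": 0.55, "dy": -0.55, "dz": 0, "fingers": -1},
    {"wx": 0, "wy": 0, "wz": -0.35, "dx": 0.7, "dy": -0.7, "dz": 0, "fingers": -1},
    {"wx": 0, "wy": 0, "wz": -0.42, "dx": 0.8, "dy": -0.8, "dz": 0, "fingers": -1},
    {"wx": 0, "wy": 0, "wz": -0.49, "dx": 0.9, "dy": -0.9, "dz": 0, "fingers": -1},
    {"wx": 0, "wy": 0, "wz": -0.56, "dx": 1, "dy": -1, "dz": 0, "fingers": -1},
    {"wx": 0, "wy": 0, "wz": -0.624, "dx": 1, "dy": -1, "dz": 0, "fingers": -1},
    {"wx": 0, "wy": 0, "wz": -0.624, "dx": 1, "dy": -1, "dz": 0, "fingers": -1},
  ],
  newtons=30,
)

```text
clock: 2.25
eef_pos: [238.1, -394.7, 205.6]
eef_rot: [3.141, 0.0, 1.574]
wrist_force: [0.4, -0.4, -0.5]
finger_gap: 94.1
finger_force: 0.0
```

servo_tool(
  motion=[
    {"wx": 0, "wy": 0, "wz": 0, "dx": 0.3, "dy": 0.23, "dz": 0, "fingers": -1},
    {"wx": 0, "wy": 0, "wz": 0, "dx": 0.6, "dy": 0.45, "dz": 0, "fingers": -1},
    {"wx": 0, "wy": 0, "wz": 0, "dx": 0.9, "dy": 0.65, "dz": 0, "fingers": -1},
  ],
)

```text
clock: 2.55
eef_pos: [303.4, -303.9, 205.4]
eef_rot: [3.142, -0.0, 1.566]
wrist_force: [0.4, -0.8, 0.3]
finger_gap: 94.1
finger_force: 0.0
```

servo_tool(
  motion=[
    {"wx": 0, "wy": 0, "wz": 0, "dx": 0.3, "dy": 0.23, "dz": 0, "fingers": -1},
    {"wx": 0, "wy": 0, "wz": 0, "dx": 0.6, "dy": 0.45, "dz": 0, "fingers": -1},
    {"wx": 0, "wy": 0, "wz": 0, "dx": 0.9, "dy": 0.65, "dz": 0, "fingers": -1},
  ],
)

```text
clock: 2.85
eef_pos: [368.6, -213.6, 205.6]
eef_rot: [3.141, 0.0, 1.567]
wrist_force: [0.2, -0.3, 0.2]
finger_gap: 93.8
finger_force: 0.0
```

servo_tool(
  motion=[
    {"wx": 0, "wy": 0, "wz": 0, "dx": 0.3, "dy": 0.23, "dz": 0, "fingers": -1},
    {"wx": 0, "wy": 0, "wz": 0, "dx": 0.6, "dy": 0.45, "dz": 0, "fingers": -1},
    {"wx": 0, "wy": 0, "wz": 0, "dx": 0.9, "dy": 0.65, "dz": 0, "fingers": -1},
  ],
)

```text
clock: 3.15
eef_pos: [433.5, -123.4, 205.5]
eef_rot: [3.141, 0.0, 1.567]
wrist_force: [0.6, -0.4, -0.6]
finger_gap: 94.2
finger_force: 0.0
```

servo_tool(
  motion=[
    {"wx": 0, "wy": 0, "wz": 0, "dx": 0.3, "dy": 0.23, "dz": 0, "fingers": -1},
    {"wx": 0, "wy": 0, "wz": 0, "dx": 0.6, "dy": 0.45, "dz": 0, "fingers": -1},
    {"wx": 0, "wy": 0, "wz": 0, "dx": 0.9, "dy": 0.65, "dz": 0, "fingers": -1},
    {"wx": 0, "wy": 0, "wz": 0, "dx": 0.9, "dy": 0.65, "dz": 0, "fingers": -1},
  ],
)

```text
clock: 3.55
eef_pos: [499.0, -32.0, 205.1]
eef_rot: [-3.141, -0.0, 1.57]
wrist_force: [0.2, 0.3, -0.2]
finger_gap: 93.9
finger_force: 0.0
```

servo_tool(
  motion=[
    {"wx": 0, "wy": 0, "wz": 0, "dx": 0.27, "dy": 0.22, "dz": 0, "fingers": -1},
    {"wx": 0, "wy": 0, "wz": 0, "dx": 0.53, "dy": 0.44, "dz": 0, "fingers": -1},
    {"wx": 0, "wy": 0, "wz": 0, "dx": 0.79, "dy": 0.66, "dz": 0, "fingers": -1},
  ],
)

```text
clock: 3.85
eef_pos: [564.2, 44.8, 205.5]
eef_rot: [3.142, 0.0, 1.567]
wrist_force: [0.3, 0.2, -0.2]
finger_gap: 94.0
finger_force: 0.0
```

servo_tool(
  motion=[
    {"wx": 0, "wy": 0, "wz": 0, "dx": 0.27, "dy": 0.22, "dz": 0, "fingers": -1},
    {"wx": 0, "wy": 0, "wz": 0, "dx": 0.53, "dy": 0.44, "dz": 0, "fingers": -1},
    {"wx": 0, "wy": 0, "wz": 0, "dx": 0.79, "dy": 0.66, "dz": 0, "fingers": -1},
    {"wx": 0, "wy": 0, "wz": 0, "dx": 0.79, "dy": 0.66, "dz": 0, "fingers": -1},
    {"wx": 0, "wy": 0, "wz": 0, "dx": 0.79, "dy": 0.66, "dz": 0, "fingers": -1},
  ],
)

```text
clock: 4.35
eef_pos: [629.3, 123.0, 204.8]
eef_rot: [-3.14, 0.0, 1.57]
wrist_force: [1.1, -0.3, 0.6]
finger_gap: 93.9
finger_force: 0.0
```

```bash
python3 - <<'E'
from h import *
w=camera("wrist"); cv2.imwrite("pics/w1.png",w["image"][:,:,::-1])
a,b=blob(w,"ivory",(0,0,512,384)); print(a,b,at(w,b,109),at(w,(a[0]+a[2]/2,a[1]+a[3]/2),109),read_state()["eef_pos"])
E
```

```text
[ 226  151   53   63 2149] [251.85574686 185.72964169] [632.7 128.6 109. ] [633.3 131.8 109. ] [629.15457818 122.58049083 205.17784378]
```

View pics/w1.png

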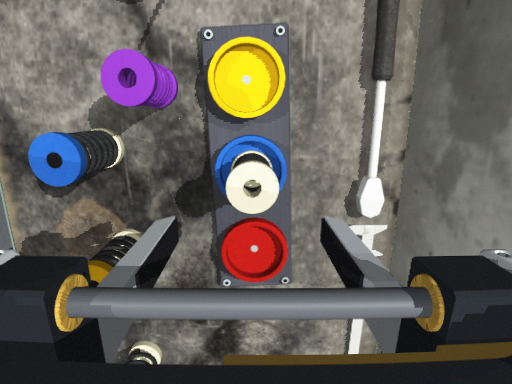

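The wrist view shows the worn cartridge's top at (252,186), centred between the fingers in the blue cup, which puts it at about (632,127). The empty yellow cup is at (246,78) and the empty red cup at (254,249). I'm descending now.

servo_tool(
  motion=[
    {"wx": 0, "wy": 0, "wz": 0, "dx": 0.04, "dy": 0.03, "dz": 0.25, "fingers": -1},
    {"wx": 0, "wy": 0, "wz": 0, "dx": 0.04, "dy": 0.03, "dz": 0.5, "fingers": -1},
    {"wx": 0, "wy": 0, "wz": 0, "dx": 0.04, "dy": 0.03, "dz": 0.75, "fingers": -1},
    {"wx": 0, "wy": 0, "wz": 0, "dx": 0.04, "dy": 0.03, "dz": 1, "fingers": -1},
  ],
)

```text
clock: 4.8
eef_pos: [632.1, 126.2, 105.1]
eef_rot: [3.141, 0.0, 1.569]
wrist_force: [0.4, -0.3, 0.8]
finger_gap: 94.1
finger_force: 0.0
```

servo_tool(
  motion=[
    {"wx": 0, "wy": 0, "wz": 0, "dx": 0, "dy": 0, "dz": 0.2, "fingers": -1},
    {"wx": 0, "wy": 0, "wz": 0, "dx": 0, "dy": 0, "dz": 0.35, "fingers": -1},
    {"wx": 0, "wy": 0, "wz": 0, "dx": 0, "dy": 0, "dz": 0.45, "fingers": -1},
    {"wx": 0, "wy": 0, "wz": 0, "dx": 0, "dy": 0, "dz": 0.45, "fingers": -1},
    {"wx": 0, "wy": 0, "wz": 0, "dx": 0, "dy": 0, "dz": 0.45, "fingers": 1},
    {"wx": 0, "wy": 0, "wz": 0, "dx": 0, "dy": 0, "dz": 0.45, "fingers": 1},
    {"wx": 0, "wy": 0, "wz": 0, "dx": 0, "dy": 0, "dz": 0.45, "fingers": 1},
    {"wx": 0, "wy": 0, "wz": 0, "dx": 0, "dy": 0, "dz": 0.45, "fingers": 1},
    {"wx": 0, "wy": 0, "wz": 0, "dx": 0, "dy": 0, "dz": 0.45, "fingers": 1},
    {"wx": 0, "wy": 0, "wz": 0, "dx": 0, "dy": 0, "dz": 0.45, "fingers": 1},
  ],
)

```text
clock: 5.8
eef_pos: [632.4, 127.6, 60.5]
eef_rot: [-3.142, 0.0, 1.572]
wrist_force: [0.1, -0.7, 1.3]
finger_gap: 51.5
finger_force: 30.0
```

servo_tool(
  motion=[
    {"wx": 0, "wy": 0, "wz": 0, "dx": 0, "dy": 0, "dz": -0.1, "fingers": 1},
    {"wx": 0, "wy": 0, "wz": 0, "dx": 0, "dy": 0, "dz": -0.3, "fingers": 1},
    {"wx": 0, "wy": 0, "wz": 0, "dx": 0, "dy": 0, "dz": -0.6, "fingers": 1},
    {"wx": 0, "wy": 0, "wz": 0, "dx": 0, "dy": 0, "dz": -1, "fingers": 1},
  ],
)

```text
clock: 6.2
eef_pos: [631.4, 127.4, 160.2]
eef_rot: [-3.138, 0.0, 1.572]
wrist_force: [0.4, -0.4, -4.0]
finger_gap: 51.7
finger_force: 30.0
```

servo_tool(
  motion=[
    {"wx": 0, "wy": 0, "wz": 0, "dx": 0, "dy": 0, "dz": -0.3, "fingers": 1},
    {"wx": 0, "wy": 0, "wz": 0, "dx": 0, "dy": 0, "dz": -0.5, "fingers": 1},
    {"wx": 0, "wy": 0, "wz": 0, "dx": 0, "dy": 0, "dz": -0.5, "fingers": 1},
  ],
)

```text
clock: 6.5
eef_pos: [633.2, 127.7, 213.8]
eef_rot: [3.137, -0.001, 1.572]
wrist_force: [0.4, -0.1, -4.2]
finger_gap: 51.5
finger_force: 30.0
```

```bash
python3 - <<'E'
from h import *
c=camera("scene"); cv2.imwrite("pics/s2.png",cv2.resize(c["image"][60:300,120:400,::-1],None,fx=2,fy=2))
E
```

```text
(no output)
```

View pics/s2.png

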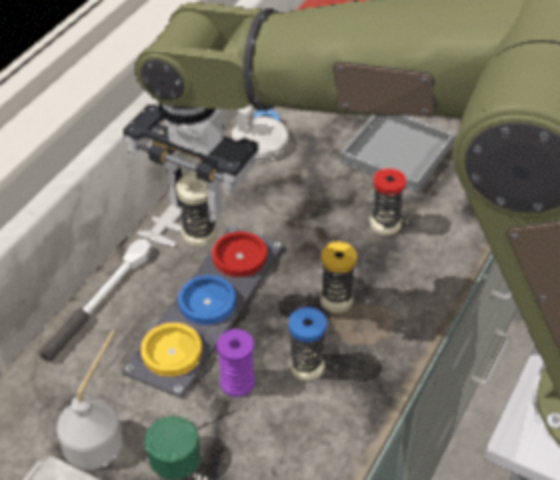

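The crop shows the worn cartridge held upright at (195,210), with all three cups empty and the other parts unmoved. I'm carrying it to the tray.

servo_tool(
  motion=[
    {"wx": 0, "wy": 0, "wz": 0, "dx": -0.1, "dy": -0.02, "dz": 0, "fingers": 1},
    {"wx": 0, "wy": 0, "wz": 0, "dx": -0.3, "dy": -0.07, "dz": 0, "fingers": 1},
    {"wx": 0, "wy": 0, "wz": 0, "dx": -0.6, "dy": -0.14, "dz": 0, "fingers": 1},
    {"wx": 0, "wy": 0, "wz": 0, "dx": -0.95, "dy": -0.22, "dz": 0, "fingers": 1},
  ],
)

```text
clock: 6.95
eef_pos: [609.4, 31.5, 208.4]
eef_rot: [-3.139, 0.0, 1.573]
wrist_force: [1.1, -0.5, -5.0]
finger_gap: 51.6
finger_force: 30.0
```

servo_tool(
  motion=[
    {"wx": 0, "wy": 0, "wz": 0, "dx": -0.32, "dy": -0.07, "dz": 0, "fingers": 1},
    {"wx": 0, "wy": 0, "wz": 0, "dx": -0.64, "dy": -0.14, "dz": 0, "fingers": 1},
    {"wx": 0, "wy": 0, "wz": 0, "dx": -0.95, "dy": -0.22, "dz": 0, "fingers": 1},
  ],
)

```text
clock: 7.25
eef_pos: [587.3, -64.3, 208.6]
eef_rot: [-3.139, -0.0, 1.571]
wrist_force: [0.4, 0.4, -4.3]
finger_gap: 51.5
finger_force: 30.0
```

servo_tool(
  motion=[
    {"wx": 0, "wy": 0, "wz": 0, "dx": -0.32, "dy": -0.07, "dz": 0, "fingers": 1},
    {"wx": 0, "wy": 0, "wz": 0, "dx": -0.64, "dy": -0.14, "dz": 0, "fingers": 1},
    {"wx": 0, "wy": 0, "wz": 0, "dx": -0.95, "dy": -0.22, "dz": 0, "fingers": 1},
  ],
)

```text
clock: 7.55
eef_pos: [565.3, -159.2, 208.6]
eef_rot: [-3.139, -0.001, 1.571]
wrist_force: [0.3, 0.0, -4.8]
finger_gap: 51.7
finger_force: 30.0
```

servo_tool(
  motion=[
    {"wx": 0, "wy": 0, "wz": 0, "dx": -0.32, "dy": -0.07, "dz": 0, "fingers": 1},
    {"wx": 0, "wy": 0, "wz": 0, "dx": -0.64, "dy": -0.14, "dz": 0, "fingers": 1},
    {"wx": 0, "wy": 0, "wz": 0, "dx": -0.95, "dy": -0.22, "dz": 0, "fingers": 1},
  ],
)

```text
clock: 7.85
eef_pos: [543.4, -254.0, 208.6]
eef_rot: [-3.139, -0.001, 1.571]
wrist_force: [0.6, 0.2, -4.2]
finger_gap: 51.8
finger_force: 30.0
```

servo_tool(
  motion=[
    {"wx": 0, "wy": 0, "wz": 0, "dx": -0.32, "dy": -0.07, "dz": 0, "fingers": 1},
    {"wx": 0, "wy": 0, "wz": 0, "dx": -0.6, "dy": -0.14, "dz": 0, "fingers": 1},
    {"wx": 0, "wy": 0, "wz": 0, "dx": -0.8, "dy": -0.19, "dz": 0, "fingers": 1},
    {"wx": 0, "wy": 0, "wz": 0, "dx": -0.97, "dy": -0.24, "dz": 0, "fingers": 1},
    {"wx": 0, "wy": 0, "wz": 0, "dx": -0.97, "dy": -0.24, "dz": 0, "fingers": 1},
  ],
)

```text
clock: 8.35
eef_pos: [519.5, -351.3, 209.0]
eef_rot: [-3.14, -0.001, 1.57]
wrist_force: [-0.7, 1.0, -4.8]
finger_gap: 51.6
finger_force: 30.0
```

servo_tool(
  motion=[
    {"wx": 0, "wy": 0, "wz": 0, "dx": 0, "dy": 0, "dz": 0.15, "fingers": 1},
    {"wx": 0, "wy": 0, "wz": 0, "dx": 0, "dy": 0, "dz": 0.4, "fingers": 1},
    {"wx": 0, "wy": 0, "wz": 0, "dx": 0, "dy": 0, "dz": 0.7, "fingers": 1},
    {"wx": 0, "wy": 0, "wz": 0, "dx": 0, "dy": 0, "dz": 1, "fingers": 1},
  ],
)

```text
clock: 8.75
eef_pos: [520.8, -348.6, 109.0]
eef_rot: [-3.141, -0.0, 1.573]
wrist_force: [0.0, 0.3, -4.3]
finger_gap: 51.4
finger_force: 30.0
```

servo_tool(
  motion=[
    {"wx": 0, "wy": 0, "wz": 0, "dx": 0, "dy": 0, "dz": 0.2, "fingers": 1},
    {"wx": 0, "wy": 0, "wz": 0, "dx": 0, "dy": 0, "dz": 0.35, "fingers": 1},
    {"wx": 0, "wy": 0, "wz": 0, "dx": 0, "dy": 0, "dz": 0.45, "fingers": 1},
    {"wx": 0, "wy": 0, "wz": 0, "dx": 0, "dy": 0, "dz": 0.5, "fingers": 1},
    {"wx": 0, "wy": 0, "wz": 0, "dx": 0, "dy": 0, "dz": 0.54, "fingers": 1},
    {"wx": 0, "wy": 0, "wz": 0, "dx": 0, "dy": 0, "dz": 0.54, "fingers": 1},
    {"wx": 0, "wy": 0, "wz": 0, "dx": 0, "dy": 0, "dz": 0.54, "fingers": 1},
  ],
)

```text
clock: 9.45
eef_pos: [521.2, -349.7, 57.1]
eef_rot: [3.141, 0.001, 1.572]
wrist_force: [0.7, -0.4, -4.7]
finger_gap: 51.5
finger_force: 30.0
```

servo_tool(
  motion=[
    {"wx": 0, "wy": 0, "wz": 0, "dx": 0, "dy": 0, "dz": 0.02, "fingers": 1},
    {"wx": 0, "wy": 0, "wz": 0, "dx": 0, "dy": 0, "dz": 0.04, "fingers": 1},
    {"wx": 0, "wy": 0, "wz": 0, "dx": 0, "dy": 0, "dz": 0.05, "fingers": 1},
    {"wx": 0, "wy": 0, "wz": 0, "dx": 0, "dy": 0, "dz": 0.05, "fingers": 1},
    {"wx": 0, "wy": 0, "wz": 0, "dx": 0, "dy": 0, "dz": 0.05, "fingers": 1},
  ],
)

```text
clock: 9.95
eef_pos: [520.9, -349.6, 51.6]
eef_rot: [3.142, 0.0, 1.572]
wrist_force: [-1.1, -0.4, -1.5]
finger_gap: 51.6
finger_force: 30.0
```

servo_tool(
  motion=[
    {"wx": 0, "wy": 0, "wz": 0, "dx": 0, "dy": 0, "dz": 0, "fingers": -1},
    {"wx": 0, "wy": 0, "wz": 0, "dx": 0, "dy": 0, "dz": 0, "fingers": -1},
    {"wx": 0, "wy": 0, "wz": 0, "dx": 0, "dy": 0, "dz": 0, "fingers": -1},
    {"wx": 0, "wy": 0, "wz": 0, "dx": 0, "dy": 0, "dz": 0, "fingers": -1},
    {"wx": 0, "wy": 0, "wz": 0, "dx": 0, "dy": 0, "dz": 0, "fingers": -1},
    {"wx": 0, "wy": 0, "wz": 0, "dx": 0, "dy": 0, "dz": -0.2, "fingers": -1},
    {"wx": 0, "wy": 0, "wz": 0, "dx": 0, "dy": 0, "dz": -0.6, "fingers": -1},
    {"wx": 0, "wy": 0, "wz": 0, "dx": 0, "dy": 0, "dz": -1, "fingers": -1},
  ],
)

```text
clock: 10.75
eef_pos: [520.6, -349.3, 152.3]
eef_rot: [-3.141, -0.001, 1.572]
wrist_force: [0.6, 0.3, -0.2]
finger_gap: 94.3
finger_force: 0.0
```

servo_tool(
  motion=[
    {"wx": 0, "wy": 0, "wz": 0, "dx": 0.2, "dy": -0.07, "dz": 0, "fingers": -1},
    {"wx": 0, "wy": 0, "wz": 0, "dx": 0.5, "dy": -0.18, "dz": 0, "fingers": -1},
    {"wx": 0, "wy": 0, "wz": 0, "dx": 0.86, "dy": -0.31, "dz": 0, "fingers": -1},
  ],
)

```text
clock: 11.05
eef_pos: [489.4, -263.0, 151.4]
eef_rot: [3.141, 0.0, 1.571]
wrist_force: [0.8, 0.1, -0.2]
finger_gap: 93.8
finger_force: 0.0
```

servo_tool(
  motion=[
    {"wx": 0, "wy": 0, "wz": 0, "dx": 0.35, "dy": -0.12, "dz": 0, "fingers": -1},
    {"wx": 0, "wy": 0, "wz": 0, "dx": 0.65, "dy": -0.22, "dz": 0, "fingers": -1},
    {"wx": 0, "wy": 0, "wz": 0, "dx": 0.86, "dy": -0.31, "dz": 0, "fingers": -1},
    {"wx": 0, "wy": 0, "wz": 0, "dx": 0.86, "dy": -0.31, "dz": 0, "fingers": -1},
    {"wx": 0, "wy": 0, "wz": 0, "dx": 0.86, "dy": -0.31, "dz": 0, "fingers": -1},
  ],
)

```text
clock: 11.55
eef_pos: [459.1, -177.8, 151.9]
eef_rot: [3.141, 0.0, 1.572]
wrist_force: [0.9, -0.4, 0.2]
finger_gap: 93.8
finger_force: 0.0
```

```bash
python3 - <<'E'
from h import *
w=camera("wrist"); cv2.imwrite("pics/w3.png",w["image"][:,:,::-1])
for p in trace("cart_red",w)[:2]: print(p["conf"],p["location"])
a,b=blob(w,"red",(100,80,400,384)); print(a,b,at(w,b,105),read_state()["eef_pos"])
s=camera("scene"); cv2.imwrite("pics/s3.png",s["image"][:,:,::-1])
cv2.imwrite("pics/j3.png",np.hstack([cv2.resize(w["image"],(400,300)),cv2.resize(s["image"][80:260,230:470],(400,300))])[:,:,::-1])
E
```

```text
0.71 [249.4, 201.1]
[ 218  174   67   65 3125] [250.8752  206.13728] [ 461.4 -177.2  105. ] [ 459.0960479  -178.35535652  151.51312286]
```

View pics/j3.png

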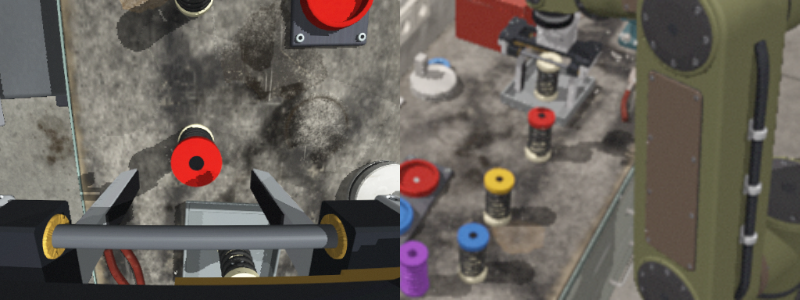

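The wrist half shows the red top centred at about (251,206) in the full image, between the fingers. The scene half shows the worn cartridge standing upright in the tray. I'm descending on the red one.

servo_tool(
  motion=[
    {"wx": 0, "wy": 0, "wz": 0, "dx": 0, "dy": 0.02, "dz": 0.25, "fingers": -1},
    {"wx": 0, "wy": 0, "wz": 0, "dx": 0, "dy": 0.02, "dz": 0.5, "fingers": -1},
    {"wx": 0, "wy": 0, "wz": 0, "dx": 0, "dy": 0.02, "dz": 0.75, "fingers": -1},
    {"wx": 0, "wy": 0, "wz": 0, "dx": 0, "dy": 0.02, "dz": 1, "fingers": -1},
  ],
)

```text
clock: 12.1
eef_pos: [460.8, -178.2, 50.3]
eef_rot: [-3.141, -0.0, 1.571]
wrist_force: [0.5, -0.3, 0.4]
finger_gap: 93.9
finger_force: 0.0
```

servo_tool(
  motion=[
    {"wx": 0, "wy": 0, "wz": 0, "dx": 0, "dy": 0, "dz": 0.05, "fingers": -1},
    {"wx": 0, "wy": 0, "wz": 0, "dx": 0, "dy": 0, "dz": 0.05, "fingers": -1},
    {"wx": 0, "wy": 0, "wz": 0, "dx": 0, "dy": 0, "dz": 0.05, "fingers": 1},
    {"wx": 0, "wy": 0, "wz": 0, "dx": 0, "dy": 0, "dz": 0.05, "fingers": 1},
    {"wx": 0, "wy": 0, "wz": 0, "dx": 0, "dy": 0, "dz": 0.05, "fingers": 1},
    {"wx": 0, "wy": 0, "wz": 0, "dx": 0, "dy": 0, "dz": 0.05, "fingers": 1},
    {"wx": 0, "wy": 0, "wz": 0, "dx": 0, "dy": 0, "dz": 0.05, "fingers": 1},
    {"wx": 0, "wy": 0, "wz": 0, "dx": 0, "dy": 0, "dz": 0.05, "fingers": 1},
  ],
)

```text
clock: 12.9
eef_pos: [460.8, -177.6, 46.6]
eef_rot: [3.141, 0.0, 1.572]
wrist_force: [-0.3, 0.4, 1.2]
finger_gap: 51.7
finger_force: 30.0
```

servo_tool(
  motion=[
    {"wx": 0, "wy": 0, "wz": 0, "dx": 0, "dy": 0, "dz": -0.1, "fingers": 1},
    {"wx": 0, "wy": 0, "wz": 0, "dx": 0, "dy": 0, "dz": -0.3, "fingers": 1},
    {"wx": 0, "wy": 0, "wz": 0, "dx": 0, "dy": 0, "dz": -0.6, "fingers": 1},
    {"wx": 0, "wy": 0, "wz": 0, "dx": 0, "dy": 0, "dz": -1, "fingers": 1},
  ],
)

```text
clock: 13.3
eef_pos: [459.7, -177.1, 146.7]
eef_rot: [-3.138, -0.001, 1.572]
wrist_force: [-0.2, -0.5, -4.8]
finger_gap: 51.7
finger_force: 30.0
```

servo_tool(
  motion=[
    {"wx": 0, "wy": 0, "wz": 0, "dx": 0.1, "dy": 0.1, "dz": -0.3, "fingers": 1},
    {"wx": 0, "wy": 0, "wz": 0, "dx": 0.3, "dy": 0.3, "dz": -0.5, "fingers": 1},
    {"wx": 0, "wy": 0, "wz": 0, "dx": 0.6, "dy": 0.55, "dz": -0.5, "fingers": 1},
    {"wx": 0, "wy": 0, "wz": 0, "dx": 0.97, "dy": 0.88, "dz": -0.5, "fingers": 1},
  ],
)

```text
clock: 13.7
eef_pos: [549.0, -80.0, 197.8]
eef_rot: [3.141, 0.0, 1.57]
wrist_force: [0.9, 0.2, -4.1]
finger_gap: 51.4
finger_force: 30.0
```

servo_tool(
  motion=[
    {"wx": 0, "wy": 0, "wz": 0, "dx": 0.32, "dy": 0.3, "dz": 0, "fingers": 1},
    {"wx": 0, "wy": 0, "wz": 0, "dx": 0.6, "dy": 0.55, "dz": 0, "fingers": 1},
    {"wx": 0, "wy": 0, "wz": 0, "dx": 0.8, "dy": 0.75, "dz": 0, "fingers": 1},
    {"wx": 0, "wy": 0, "wz": 0, "dx": 0.97, "dy": 0.88, "dz": 0, "fingers": 1},
    {"wx": 0, "wy": 0, "wz": 0, "dx": 0.97, "dy": 0.88, "dz": 0, "fingers": 1},
    {"wx": 0, "wy": 0, "wz": 0, "dx": 0.97, "dy": 0.88, "dz": 0, "fingers": 1},
  ],
)

```text
clock: 14.3
eef_pos: [636.2, 16.8, 196.2]
eef_rot: [-3.14, 0.0, 1.572]
wrist_force: [-0.6, -0.8, -3.6]
finger_gap: 51.6
finger_force: 30.0
```

```bash
python3 - <<'E'
from h import *
w=camera("wrist")
s=camera("scene"); t=camera("top")
r=lambda i:cv2.resize(i,(400,300))
cv2.imwrite("pics/j4.png",np.vstack([np.hstack([r(w["image"]),r(s["image"][90:270,150:390])]),np.hstack([r(t["image"][100:280,140:380]),r(s["image"])])])[:,:,::-1])
print(read_state()["eef_pos"])
E
```

```text
[636.16325181  15.90668515 196.685947  ]
```

View pics/j4.png

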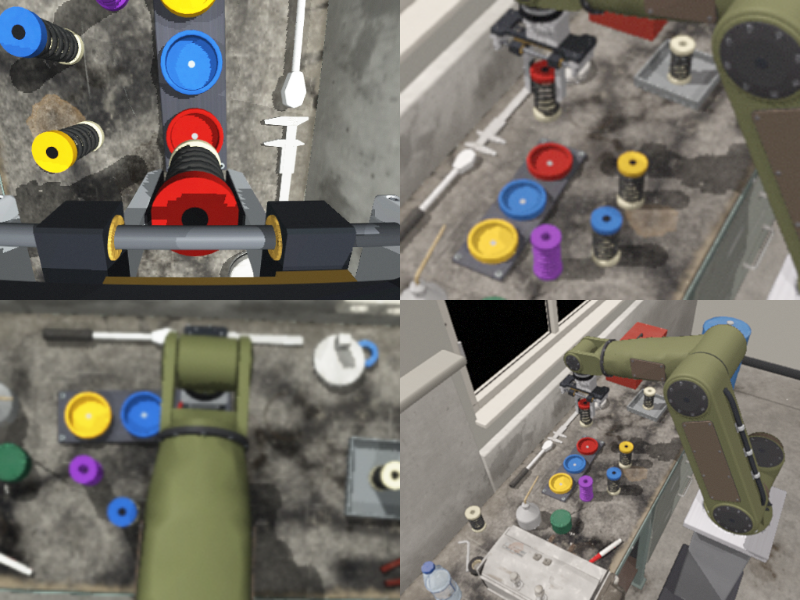

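The red cartridge is held upright above the red cup, and the worn one stands in the tray. The remaining cartridges are undisturbed. I'm lowering it.

servo_tool(
  motion=[
    {"wx": 0, "wy": 0, "wz": 0, "dx": 0, "dy": 0, "dz": 0.15, "fingers": 1},
    {"wx": 0, "wy": 0, "wz": 0, "dx": 0, "dy": 0, "dz": 0.4, "fingers": 1},
    {"wx": 0, "wy": 0, "wz": 0, "dx": 0, "dy": 0, "dz": 0.7, "fingers": 1},
    {"wx": 0, "wy": 0, "wz": 0, "dx": 0, "dy": 0, "dz": 0.9, "fingers": 1},
    {"wx": 0, "wy": 0, "wz": 0, "dx": 0, "dy": 0, "dz": 1, "fingers": 1},
  ],
)

```text
clock: 14.95
eef_pos: [635.2, 16.3, 93.5]
eef_rot: [-3.138, -0.0, 1.571]
wrist_force: [0.3, -0.4, -3.8]
finger_gap: 51.6
finger_force: 30.0
```

servo_tool(
  motion=[
    {"wx": 0, "wy": 0, "wz": 0, "dx": 0, "dy": 0, "dz": 0.15, "fingers": 1},
    {"wx": 0, "wy": 0, "wz": 0, "dx": 0, "dy": 0, "dz": 0.25, "fingers": 1},
    {"wx": 0, "wy": 0, "wz": 0, "dx": 0, "dy": 0, "dz": 0.32, "fingers": 1},
    {"wx": 0, "wy": 0, "wz": 0, "dx": 0, "dy": 0, "dz": 0.34, "fingers": 1},
    {"wx": 0, "wy": 0, "wz": 0, "dx": 0, "dy": 0, "dz": 0.36, "fingers": 1},
    {"wx": 0, "wy": 0, "wz": 0, "dx": 0, "dy": 0, "dz": 0.36, "fingers": 1},
    {"wx": 0, "wy": 0, "wz": 0, "dx": 0, "dy": 0, "dz": 0.36, "fingers": 1},
  ],
)

```text
clock: 15.65
eef_pos: [636.8, 16.6, 60.9]
eef_rot: [3.141, 0.0, 1.572]
wrist_force: [-0.3, -0.2, -3.8]
finger_gap: 51.6
finger_force: 30.0
```

servo_tool(
  motion=[
    {"wx": 0, "wy": 0, "wz": 0, "dx": 0, "dy": 0, "dz": 0.01, "fingers": 1},
    {"wx": 0, "wy": 0, "wz": 0, "dx": 0, "dy": 0, "dz": 0.01, "fingers": 1},
    {"wx": 0, "wy": 0, "wz": 0, "dx": 0, "dy": 0, "dz": 0.01, "fingers": -1},
    {"wx": 0, "wy": 0, "wz": 0, "dx": 0, "dy": 0, "dz": 0.01, "fingers": -1},
    {"wx": 0, "wy": 0, "wz": 0, "dx": 0, "dy": 0, "dz": 0.01, "fingers": -1},
    {"wx": 0, "wy": 0, "wz": 0, "dx": 0, "dy": 0, "dz": 0.01, "fingers": -1},
    {"wx": 0, "wy": 0, "wz": 0, "dx": 0, "dy": 0, "dz": 0.01, "fingers": -1},
    {"wx": 0, "wy": 0, "wz": 0, "dx": 0, "dy": 0, "dz": -0.2, "fingers": -1},
    {"wx": 0, "wy": 0, "wz": 0, "dx": 0, "dy": 0, "dz": -0.6, "fingers": -1},
    {"wx": 0, "wy": 0, "wz": 0, "dx": 0, "dy": 0, "dz": -1, "fingers": -1},
  ],
)

```text
clock: 16.65
eef_pos: [636.2, 16.6, 161.3]
eef_rot: [-3.14, -0.0, 1.572]
wrist_force: [0.6, 0.3, 0.8]
finger_gap: 94.0
finger_force: 0.0
```

servo_tool(
  motion=[
    {"wx": 0, "wy": 0, "wz": 0, "dx": 0, "dy": -0.2, "dz": 0, "fingers": -1},
    {"wx": 0, "wy": 0, "wz": 0, "dx": 0, "dy": -0.5, "dz": 0, "fingers": -1},
    {"wx": 0, "wy": 0, "wz": 0, "dx": -0.01, "dy": -0.89, "dz": 0, "fingers": -1},
  ],
)

```text
clock: 16.95
eef_pos: [546.8, 15.6, 160.3]
eef_rot: [3.141, 0.0, 1.572]
wrist_force: [-0.2, -0.1, 0.4]
finger_gap: 93.7
finger_force: 0.0
```

servo_tool(
  motion=[
    {"wx": 0, "wy": 0, "wz": 0, "dx": 0, "dy": -0.35, "dz": 0, "fingers": -1},
    {"wx": 0, "wy": 0, "wz": 0, "dx": 0, "dy": -0.65, "dz": 0, "fingers": -1},
    {"wx": 0, "wy": 0, "wz": 0, "dx": 0, "dy": -0.9, "dz": 0, "fingers": -1},
    {"wx": 0, "wy": 0, "wz": 0, "dx": 0, "dy": -0.9, "dz": 0, "fingers": -1},
    {"wx": 0, "wy": 0, "wz": 0, "dx": 0, "dy": -0.9, "dz": 0, "fingers": -1},
  ],
)

```text
clock: 17.45
eef_pos: [458.0, 15.4, 161.0]
eef_rot: [3.14, 0.0, 1.572]
wrist_force: [1.0, -0.8, 0.7]
finger_gap: 93.6
finger_force: 0.0
```

```bash
cat > look.py <<'E'
import sys
from h import *
w=camera("wrist"); s=camera("scene")
a,b=blob(w,sys.argv[1],(140,80,380,384)); print(a,b,at(w,b,105),read_state()["eef_pos"])
r=lambda i:cv2.resize(i,(400,300))
cv2.imwrite(f"pics/{sys.argv[2]}.png",np.hstack([r(w["image"]),r(s["image"][90:270,150:390])])[:,:,::-1])
E
python3 look.py yellow j5
```

```text
[ 217  172   64   63 2944] [248.30264946 203.125     ] [458.2  15.8 105. ] [458.32252202  15.38693491 160.55401556]
```

View pics/j5.png

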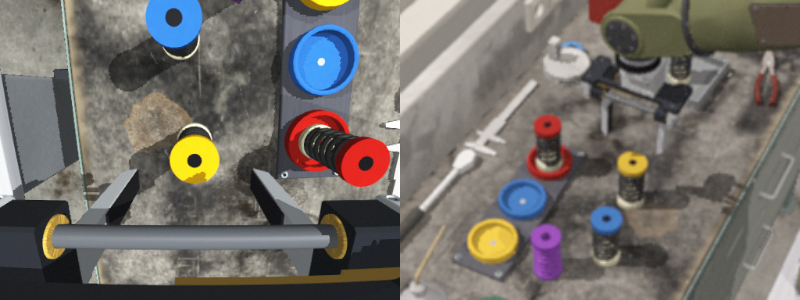

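The red cartridge stands upright in the red cup. The yellow top is centred at about (248,203) in the wrist image, so I'm picking yellow.

servo_tool(
  motion=[
    {"wx": 0, "wy": 0, "wz": 0, "dx": 0, "dy": 0, "dz": 0.25, "fingers": -1},
    {"wx": 0, "wy": 0, "wz": 0, "dx": 0, "dy": 0, "dz": 0.5, "fingers": -1},
    {"wx": 0, "wy": 0, "wz": 0, "dx": 0, "dy": 0, "dz": 0.75, "fingers": -1},
    {"wx": 0, "wy": 0, "wz": 0, "dx": 0, "dy": 0, "dz": 0.95, "fingers": -1},
  ],
)

```text
clock: 17.95
eef_pos: [457.8, 15.4, 63.8]
eef_rot: [-3.141, -0.0, 1.572]
wrist_force: [0.1, -0.0, 0.2]
finger_gap: 93.8
finger_force: 0.0
```

servo_tool(
  motion=[
    {"wx": 0, "wy": 0, "wz": 0, "dx": 0, "dy": 0, "dz": 0.15, "fingers": -1},
    {"wx": 0, "wy": 0, "wz": 0, "dx": 0, "dy": 0, "dz": 0.19, "fingers": -1},
    {"wx": 0, "wy": 0, "wz": 0, "dx": 0, "dy": 0, "dz": 0.19, "fingers": -1},
    {"wx": 0, "wy": 0, "wz": 0, "dx": 0, "dy": 0, "dz": 0.19, "fingers": 1},
    {"wx": 0, "wy": 0, "wz": 0, "dx": 0, "dy": 0, "dz": 0.19, "fingers": 1},
    {"wx": 0, "wy": 0, "wz": 0, "dx": 0, "dy": 0, "dz": 0.19, "fingers": 1},
    {"wx": 0, "wy": 0, "wz": 0, "dx": 0, "dy": 0, "dz": 0.19, "fingers": 1},
    {"wx": 0, "wy": 0, "wz": 0, "dx": 0, "dy": 0, "dz": 0.19, "fingers": 1},
    {"wx": 0, "wy": 0, "wz": 0, "dx": 0, "dy": 0, "dz": 0.19, "fingers": 1},
  ],
)

```text
clock: 18.85
eef_pos: [457.6, 15.4, 46.6]
eef_rot: [3.141, -0.0, 1.572]
wrist_force: [-0.5, 0.3, 1.4]
finger_gap: 51.6
finger_force: 30.0
```

servo_tool(
  motion=[
    {"wx": 0, "wy": 0, "wz": 0, "dx": 0, "dy": 0, "dz": -0.1, "fingers": 1},
    {"wx": 0, "wy": 0, "wz": 0, "dx": 0, "dy": 0, "dz": -0.3, "fingers": 1},
    {"wx": 0, "wy": 0, "wz": 0, "dx": 0, "dy": 0, "dz": -0.6, "fingers": 1},
    {"wx": 0, "wy": 0, "wz": 0, "dx": 0, "dy": 0, "dz": -1, "fingers": 1},
  ],
)

```text
clock: 19.25
eef_pos: [456.5, 15.5, 146.9]
eef_rot: [-3.138, -0.0, 1.572]
wrist_force: [0.9, 0.1, -3.2]
finger_gap: 51.3
finger_force: 30.0
```

servo_tool(
  motion=[
    {"wx": 0, "wy": 0, "wz": 0, "dx": 0, "dy": 0.1, "dz": -0.35, "fingers": 1},
    {"wx": 0, "wy": 0, "wz": 0, "dx": 0.2, "dy": 0.3, "dz": -0.55, "fingers": 1},
    {"wx": 0, "wy": 0, "wz": 0, "dx": 0.45, "dy": 0.5, "dz": -0.55, "fingers": 1},
    {"wx": 0, "wy": 0, "wz": 0, "dx": 0.74, "dy": 0.7, "dz": -0.55, "fingers": 1},
  ],
)

```text
clock: 19.65
eef_pos: [528.1, 90.1, 202.7]
eef_rot: [3.14, 0.0, 1.571]
wrist_force: [0.0, -1.1, -2.9]
finger_gap: 51.6
finger_force: 30.0
```

servo_tool(
  motion=[
    {"wx": 0, "wy": 0, "wz": 0, "dx": 0.3, "dy": 0.2, "dz": 0, "fingers": 1},
    {"wx": 0, "wy": 0, "wz": 0, "dx": 0.55, "dy": 0.4, "dz": 0, "fingers": 1},
    {"wx": 0, "wy": 0, "wz": 0, "dx": 0.74, "dy": 0.5, "dz": 0, "fingers": 1},
  ],
)

```text
clock: 19.95
eef_pos: [578.0, 165.0, 201.4]
eef_rot: [-3.141, 0.0, 1.572]
wrist_force: [-0.4, 0.2, -4.9]
finger_gap: 51.5
finger_force: 30.0
```

servo_tool(
  motion=[
    {"wx": 0, "wy": 0, "wz": 0, "dx": 0.2, "dy": 0.15, "dz": 0, "fingers": 1},
    {"wx": 0, "wy": 0, "wz": 0, "dx": 0.4, "dy": 0.3, "dz": 0, "fingers": 1},
    {"wx": 0, "wy": 0, "wz": 0, "dx": 0.6, "dy": 0.42, "dz": 0, "fingers": 1},
    {"wx": 0, "wy": 0, "wz": 0, "dx": 0.72, "dy": 0.49, "dz": 0, "fingers": 1},
    {"wx": 0, "wy": 0, "wz": 0, "dx": 0.72, "dy": 0.49, "dz": 0, "fingers": 1},
    {"wx": 0, "wy": 0, "wz": 0, "dx": 0.72, "dy": 0.49, "dz": 0, "fingers": 1},
  ],
)

```text
clock: 20.55
eef_pos: [625.9, 235.2, 201.3]
eef_rot: [-3.141, 0.0, 1.572]
wrist_force: [0.9, 0.3, -3.7]
finger_gap: 52.1
finger_force: 30.0
```

```bash
python3 look.py yellow j6
```

```text
[ 193  218  113   71 5907] [249.02928729 255.42915185] [626.7 166.2 105. ] [626.02426039 234.82173547 201.71128679]
```

View pics/j6.png

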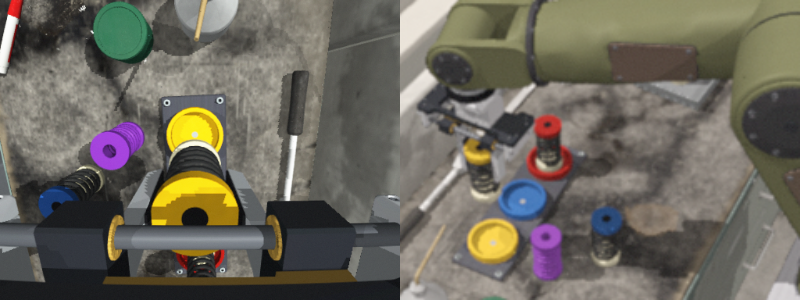

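The yellow cartridge is held upright over the yellow cup, and red stays in its cup. I'm lowering it.

servo_tool(
  motion=[
    {"wx": 0, "wy": 0, "wz": 0, "dx": 0, "dy": 0, "dz": 0.15, "fingers": 1},
    {"wx": 0, "wy": 0, "wz": 0, "dx": 0, "dy": 0, "dz": 0.4, "fingers": 1},
    {"wx": 0, "wy": 0, "wz": 0, "dx": 0, "dy": 0, "dz": 0.7, "fingers": 1},
    {"wx": 0, "wy": 0, "wz": 0, "dx": 0, "dy": 0, "dz": 0.9, "fingers": 1},
    {"wx": 0, "wy": 0, "wz": 0, "dx": 0, "dy": 0, "dz": 1, "fingers": 1},
  ],
)

```text
clock: 21.15
eef_pos: [625.2, 234.8, 98.4]
eef_rot: [-3.138, 0.001, 1.571]
wrist_force: [-0.0, 0.3, -4.4]
finger_gap: 51.5
finger_force: 30.0
```

servo_tool(
  motion=[
    {"wx": 0, "wy": 0, "wz": 0, "dx": 0, "dy": 0, "dz": 0.18, "fingers": 1},
    {"wx": 0, "wy": 0, "wz": 0, "dx": 0, "dy": 0, "dz": 0.3, "fingers": 1},
    {"wx": 0, "wy": 0, "wz": 0, "dx": 0, "dy": 0, "dz": 0.37, "fingers": 1},
    {"wx": 0, "wy": 0, "wz": 0, "dx": 0, "dy": 0, "dz": 0.39, "fingers": 1},
    {"wx": 0, "wy": 0, "wz": 0, "dx": 0, "dy": 0, "dz": 0.41, "fingers": 1},
    {"wx": 0, "wy": 0, "wz": 0, "dx": 0, "dy": 0, "dz": 0.41, "fingers": 1},
    {"wx": 0, "wy": 0, "wz": 0, "dx": 0, "dy": 0, "dz": 0.41, "fingers": 1},
  ],
)

```text
clock: 21.85
eef_pos: [626.6, 235.7, 61.0]
eef_rot: [3.141, -0.0, 1.572]
wrist_force: [-0.5, 0.7, -3.9]
finger_gap: 51.7
finger_force: 30.0
```

servo_tool(
  motion=[
    {"wx": 0, "wy": 0, "wz": 0, "dx": 0, "dy": 0, "dz": 0.01, "fingers": 1},
    {"wx": 0, "wy": 0, "wz": 0, "dx": 0, "dy": 0, "dz": 0.01, "fingers": 1},
    {"wx": 0, "wy": 0, "wz": 0, "dx": 0, "dy": 0, "dz": 0.01, "fingers": -1},
    {"wx": 0, "wy": 0, "wz": 0, "dx": 0, "dy": 0, "dz": 0.01, "fingers": -1},
    {"wx": 0, "wy": 0, "wz": 0, "dx": 0, "dy": 0, "dz": 0.01, "fingers": -1},
    {"wx": 0, "wy": 0, "wz": 0, "dx": 0, "dy": 0, "dz": 0.01, "fingers": -1},
    {"wx": 0, "wy": 0, "wz": 0, "dx": 0, "dy": 0, "dz": 0.01, "fingers": -1},
    {"wx": 0, "wy": 0, "wz": 0, "dx": 0, "dy": 0, "dz": -0.2, "fingers": -1},
    {"wx": 0, "wy": 0, "wz": 0, "dx": 0, "dy": 0, "dz": -0.6, "fingers": -1},
    {"wx": 0, "wy": 0, "wz": 0, "dx": 0, "dy": 0, "dz": -1, "fingers": -1},
  ],
)

```text
clock: 22.85
eef_pos: [626.0, 235.5, 161.2]
eef_rot: [-3.14, 0.0, 1.572]
wrist_force: [0.2, -0.5, 0.6]
finger_gap: 94.0
finger_force: 0.0
```

servo_tool(
  motion=[
    {"wx": 0, "wy": 0, "wz": 0, "dx": -0.1, "dy": -0.2, "dz": 0, "fingers": -1},
    {"wx": 0, "wy": 0, "wz": 0, "dx": -0.25, "dy": -0.55, "dz": 0, "fingers": -1},
    {"wx": 0, "wy": 0, "wz": 0, "dx": -0.4, "dy": -0.94, "dz": 0, "fingers": -1},
  ],
)

```text
clock: 23.15
eef_pos: [531.3, 194.9, 160.2]
eef_rot: [3.141, -0.0, 1.572]
wrist_force: [-0.2, -0.2, 0.2]
finger_gap: 94.1
finger_force: 0.0
```

servo_tool(
  motion=[
    {"wx": 0, "wy": 0, "wz": 0, "dx": -0.15, "dy": -0.35, "dz": 0, "fingers": -1},
    {"wx": 0, "wy": 0, "wz": 0, "dx": -0.3, "dy": -0.7, "dz": 0, "fingers": -1},
    {"wx": 0, "wy": 0, "wz": 0, "dx": -0.4, "dy": -0.94, "dz": 0, "fingers": -1},
    {"wx": 0, "wy": 0, "wz": 0, "dx": -0.4, "dy": -0.94, "dz": 0, "fingers": -1},
    {"wx": 0, "wy": 0, "wz": 0, "dx": -0.4, "dy": -0.94, "dz": 0, "fingers": -1},
  ],
)

```text
clock: 23.65
eef_pos: [438.8, 155.5, 161.0]
eef_rot: [3.14, -0.0, 1.572]
wrist_force: [-0.3, 0.9, -0.5]
finger_gap: 94.0
finger_force: 0.0
```

```bash
python3 look.py blue j7
```

```text
[ 216  172   65   63 2917] [248.05279397 203.26499829] [438.8 155.7 105. ] [439.17775354 155.6782899  160.55003911]
```

View pics/j7.png

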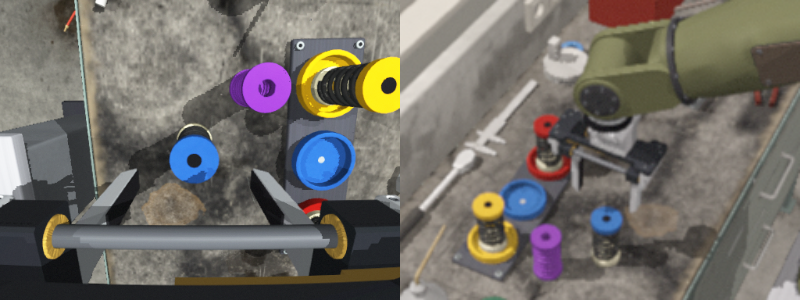

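The yellow cartridge stands upright in the yellow cup. The blue top is at (248,203) in the wrist image, centred, so I'm picking blue.

servo_tool(
  motion=[
    {"wx": 0, "wy": 0, "wz": 0, "dx": 0, "dy": 0, "dz": 0.25, "fingers": -1},
    {"wx": 0, "wy": 0, "wz": 0, "dx": 0, "dy": 0, "dz": 0.5, "fingers": -1},
    {"wx": 0, "wy": 0, "wz": 0, "dx": 0, "dy": 0, "dz": 0.75, "fingers": -1},
    {"wx": 0, "wy": 0, "wz": 0, "dx": 0, "dy": 0, "dz": 0.95, "fingers": -1},
  ],
)

```text
clock: 24.15
eef_pos: [438.7, 155.6, 63.8]
eef_rot: [-3.141, 0.0, 1.572]
wrist_force: [-0.3, 0.5, 0.8]
finger_gap: 94.1
finger_force: 0.0
```

servo_tool(
  motion=[
    {"wx": 0, "wy": 0, "wz": 0, "dx": 0, "dy": 0, "dz": 0.15, "fingers": -1},
    {"wx": 0, "wy": 0, "wz": 0, "dx": 0, "dy": 0, "dz": 0.19, "fingers": -1},
    {"wx": 0, "wy": 0, "wz": 0, "dx": 0, "dy": 0, "dz": 0.19, "fingers": -1},
    {"wx": 0, "wy": 0, "wz": 0, "dx": 0, "dy": 0, "dz": 0.19, "fingers": 1},
    {"wx": 0, "wy": 0, "wz": 0, "dx": 0, "dy": 0, "dz": 0.19, "fingers": 1},
    {"wx": 0, "wy": 0, "wz": 0, "dx": 0, "dy": 0, "dz": 0.19, "fingers": 1},
    {"wx": 0, "wy": 0, "wz": 0, "dx": 0, "dy": 0, "dz": 0.19, "fingers": 1},
    {"wx": 0, "wy": 0, "wz": 0, "dx": 0, "dy": 0, "dz": 0.19, "fingers": 1},
    {"wx": 0, "wy": 0, "wz": 0, "dx": 0, "dy": 0, "dz": 0.19, "fingers": 1},
  ],
)

```text
clock: 25.05
eef_pos: [438.4, 155.4, 46.5]
eef_rot: [3.142, -0.0, 1.572]
wrist_force: [-0.7, -0.4, 0.9]
finger_gap: 51.9
finger_force: 30.0
```

servo_tool(
  motion=[
    {"wx": 0, "wy": 0, "wz": 0, "dx": 0, "dy": 0, "dz": -0.1, "fingers": 1},
    {"wx": 0, "wy": 0, "wz": 0, "dx": 0, "dy": 0, "dz": -0.3, "fingers": 1},
    {"wx": 0, "wy": 0, "wz": 0, "dx": 0, "dy": 0, "dz": -0.6, "fingers": 1},
    {"wx": 0, "wy": 0, "wz": 0, "dx": 0, "dy": 0, "dz": -1, "fingers": 1},
  ],
)

```text
clock: 25.45
eef_pos: [437.3, 155.1, 146.8]
eef_rot: [-3.138, 0.001, 1.572]
wrist_force: [0.7, 0.8, -4.1]
finger_gap: 51.3
finger_force: 30.0
```

servo_tool(
  motion=[
    {"wx": 0, "wy": 0, "wz": 0, "dx": 0, "dy": 0.1, "dz": -0.35, "fingers": 1},
    {"wx": 0, "wy": 0, "wz": 0, "dx": -0.05, "dy": 0.35, "dz": -0.55, "fingers": 1},
    {"wx": 0, "wy": 0, "wz": 0, "dx": -0.1, "dy": 0.65, "dz": -0.55, "fingers": 1},
    {"wx": 0, "wy": 0, "wz": 0, "dx": -0.15, "dy": 0.97, "dz": -0.55, "fingers": 1},
  ],
)

```text
clock: 25.85
eef_pos: [536.3, 140.3, 202.7]
eef_rot: [3.141, -0.0, 1.572]
wrist_force: [0.4, 0.1, -4.0]
finger_gap: 51.5
finger_force: 30.0
```

servo_tool(
  motion=[
    {"wx": 0, "wy": 0, "wz": 0, "dx": -0.05, "dy": 0.3, "dz": 0, "fingers": 1},
    {"wx": 0, "wy": 0, "wz": 0, "dx": -0.1, "dy": 0.6, "dz": 0, "fingers": 1},
    {"wx": 0, "wy": 0, "wz": 0, "dx": -0.13, "dy": 0.83, "dz": 0, "fingers": 1},
    {"wx": 0, "wy": 0, "wz": 0, "dx": -0.145, "dy": 0.96, "dz": 0, "fingers": 1},
    {"wx": 0, "wy": 0, "wz": 0, "dx": -0.145, "dy": 0.96, "dz": 0, "fingers": 1},
    {"wx": 0, "wy": 0, "wz": 0, "dx": -0.145, "dy": 0.96, "dz": 0, "fingers": 1},
  ],
)

```text
clock: 26.45
eef_pos: [630.8, 126.1, 201.2]
eef_rot: [-3.14, 0.0, 1.572]
wrist_force: [0.2, -0.1, -4.6]
finger_gap: 51.8
finger_force: 30.0
```

```bash
python3 look.py blue j8
```

```text
[ 193  218  113   71 5883] [249.10504844 255.20958695] [631.6  57.5 105. ] [630.73631683 126.29946263 201.69987856]
```

View pics/j8.png

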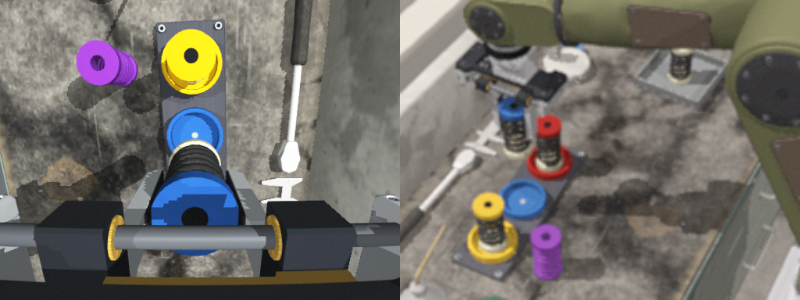

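The blue cartridge is held upright over the blue cup, with red and yellow seated. I'm lowering it.

servo_tool(
  motion=[
    {"wx": 0, "wy": 0, "wz": 0, "dx": 0, "dy": 0, "dz": 0.15, "fingers": 1},
    {"wx": 0, "wy": 0, "wz": 0, "dx": 0, "dy": 0, "dz": 0.4, "fingers": 1},
    {"wx": 0, "wy": 0, "wz": 0, "dx": 0, "dy": 0, "dz": 0.7, "fingers": 1},
    {"wx": 0, "wy": 0, "wz": 0, "dx": 0, "dy": 0, "dz": 0.9, "fingers": 1},
    {"wx": 0, "wy": 0, "wz": 0, "dx": 0, "dy": 0, "dz": 1, "fingers": 1},
  ],
)

```text
clock: 27.05
eef_pos: [630.0, 126.1, 98.6]
eef_rot: [-3.138, 0.001, 1.572]
wrist_force: [-0.7, 0.3, -4.1]
finger_gap: 51.5
finger_force: 30.0
```

servo_tool(
  motion=[
    {"wx": 0, "wy": 0, "wz": 0, "dx": 0, "dy": 0, "dz": 0.18, "fingers": 1},
    {"wx": 0, "wy": 0, "wz": 0, "dx": 0, "dy": 0, "dz": 0.3, "fingers": 1},
    {"wx": 0, "wy": 0, "wz": 0, "dx": 0, "dy": 0, "dz": 0.37, "fingers": 1},
    {"wx": 0, "wy": 0, "wz": 0, "dx": 0, "dy": 0, "dz": 0.39, "fingers": 1},
    {"wx": 0, "wy": 0, "wz": 0, "dx": 0, "dy": 0, "dz": 0.41, "fingers": 1},
    {"wx": 0, "wy": 0, "wz": 0, "dx": 0, "dy": 0, "dz": 0.41, "fingers": 1},
    {"wx": 0, "wy": 0, "wz": 0, "dx": 0, "dy": 0, "dz": 0.41, "fingers": 1},
  ],
)

```text
clock: 27.75
eef_pos: [631.7, 126.1, 61.1]
eef_rot: [3.141, -0.0, 1.572]
wrist_force: [-0.3, -0.5, -4.9]
finger_gap: 52.0
finger_force: 30.0
```

Next I release, rise and back away toward the bench front so the cameras can check.

servo_tool(
  motion=[
    {"wx": 0, "wy": 0, "wz": 0, "dx": 0, "dy": 0, "dz": 0.01, "fingers": 1},
    {"wx": 0, "wy": 0, "wz": 0, "dx": 0, "dy": 0, "dz": 0.01, "fingers": 1},
    {"wx": 0, "wy": 0, "wz": 0, "dx": 0, "dy": 0, "dz": 0.01, "fingers": -1},
    {"wx": 0, "wy": 0, "wz": 0, "dx": 0, "dy": 0, "dz": 0.01, "fingers": -1},
    {"wx": 0, "wy": 0, "wz": 0, "dx": 0, "dy": 0, "dz": 0.01, "fingers": -1},
    {"wx": 0, "wy": 0, "wz": 0, "dx": 0, "dy": 0, "dz": 0.01, "fingers": -1},
    {"wx": 0, "wy": 0, "wz": 0, "dx": 0, "dy": 0, "dz": 0.01, "fingers": -1},
    {"wx": 0, "wy": 0, "wz": 0, "dx": 0, "dy": 0, "dz": -0.2, "fingers": -1},
    {"wx": 0, "wy": 0, "wz": 0, "dx": 0, "dy": 0, "dz": -0.6, "fingers": -1},
    {"wx": 0, "wy": 0, "wz": 0, "dx": 0, "dy": 0, "dz": -1, "fingers": -1},
  ],
)

```text
clock: 28.75
eef_pos: [631.1, 126.1, 161.3]
eef_rot: [-3.14, 0.0, 1.572]
wrist_force: [0.2, -0.0, 0.0]
finger_gap: 93.9
finger_force: 0.0
```

servo_tool(
  motion=[
    {"wx": 0, "wy": 0, "wz": 0, "dx": 0, "dy": 0, "dz": -0.3, "fingers": -1},
    {"wx": 0, "wy": 0, "wz": 0, "dx": -0.1, "dy": -0.3, "dz": -0.6, "fingers": -1},
    {"wx": 0, "wy": 0, "wz": 0, "dx": -0.3, "dy": -0.6, "dz": -0.6, "fingers": -1},
    {"wx": 0, "wy": 0, "wz": 0, "dx": -0.6, "dy": -0.9, "dz": -0.6, "fingers": -1},
  ],
)

```text
clock: 29.15
eef_pos: [540.6, 66.2, 221.1]
eef_rot: [3.14, -0.0, 1.573]
wrist_force: [0.6, -0.8, -0.6]
finger_gap: 93.9
finger_force: 0.0
```

servo_tool(
  motion=[
    {"wx": 0, "wy": 0, "wz": 0, "dx": -0.35, "dy": -0.3, "dz": 0, "fingers": -1},
    {"wx": 0, "wy": 0, "wz": 0, "dx": -0.7, "dy": -0.6, "dz": 0, "fingers": -1},
    {"wx": 0, "wy": 0, "wz": 0, "dx": -1, "dy": -0.8, "dz": 0, "fingers": -1},
    {"wx": 0, "wy": 0, "wz": 0, "dx": -1, "dy": -0.8, "dz": 0, "fingers": -1},
    {"wx": 0, "wy": 0, "wz": 0, "dx": -1, "dy": -0.8, "dz": 0, "fingers": -1},
  ],
)

```text
clock: 29.65
eef_pos: [461.8, -34.3, 220.9]
eef_rot: [3.141, -0.0, 1.57]
wrist_force: [-0.0, 0.3, -0.3]
finger_gap: 93.9
finger_force: 0.0
```

```bash
python3 - <<'E'
from h import *
t=camera("top"); s=camera("scene")
r=lambda i:cv2.resize(i,(400,300))
cv2.imwrite("pics/j9.png",np.hstack([r(t["image"][100:280,80:400]),r(s["image"][90:330,80:400])])[:,:,::-1])
E
```

```text
(no output)
```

View pics/j9.png

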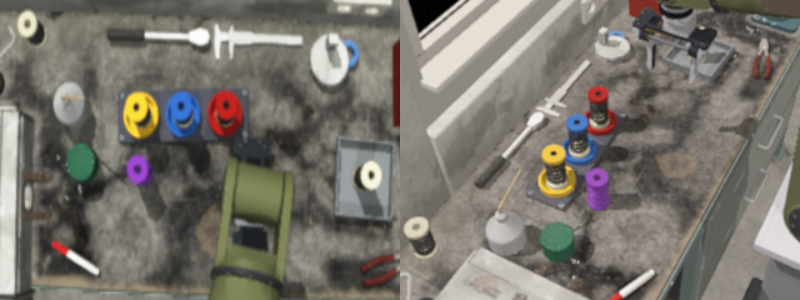

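Every cartridge stands in its own cup, the worn one is in the tray, and the tin, oil can and purple look-alike haven't moved.

```bash
python3 -c "
from cell import *
print(sign_off())"
```

```text
the job is handed in; nothing more can be done
None
```

The job is handed in: the worn cartridge stands upright in the reject tray and each painted cartridge stands in the cup of its own colour. The tin, oil can and look-alikes were left alone, and the robot clock read about 30 s of the 96 s allowed.

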